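# Clamp a spoon blank on the carving board

### The arm

A 6-joint arm with a two-finger parallel gripper is mounted at the origin on the work surface. World frame = base frame: x ahead of the robot, y to its left, z up, the work surface at z = 0. Lengths are in m, angles in rad, forces in N, time in s.
With the tool pointing down it reaches from about 0.275 to 0.775 m from the base axis. Payload 14.6 kg.
Tool frame: the origin (TCP) lies midway between the tips of the shut fingers; the grasp point (between the pads) lies 19 mm behind it; z points along the fingers, y is the direction in which the jaws open and shut (so a half turn about z gives the same grasp; the last joint's range is limited). The gripper opens to 85 mm and grips with 20 to 120 N. Pads are 22 mm wide; open, the fingers measure 114 mm over their backs; the gripper's body (76 mm by 85 mm) begins 54 mm behind the grasp point. The pads swing forward as they close: fully open they stand 13 mm farther back than shut.
Start: joints at [1.103, 0.263, -0.048, 1.259, 0, 1.415], TCP at [0.162, 0.5, 0.231] pointing down, gripper open.
Joint ranges: [-2.65, 2.65], [-0.89, 1.7], [-1.18, 1.37], [-2.13, 2.11], [-1.35, 1.29], [-3.14, 3.14]. Speed limits (rad/s): [1.89, 1.89, 2.57, 2.79, 3.14, 3.14].

### API

Orientations are given as a unit quaternion [w, x, y, z].
In Python, from cell import sensors, grab_frame, camera_params, job gives the robot as it stands.
- The arm moves only by the shell command python3 -m pendant 'ROWS' [OPENING] [FORCE]. ROWS is JSON, a list that holds one entry, the list of rows, each a list of 6 numbers: the shift along the world's x, y, z in cm, then the turn, a rotation vector about the world's x, y, z in degrees. In form: [[[x, y, z, wx, wy, wz], ...]]. A call has 1 to 10 rows; each row is the pose to reach, as a shift and turn from the pose commanded when the call began; what a row does not reach only later rows make up. A row lasts 1/10 s, in which the tool goes at most 50 mm and 8.59 degrees, less where a joint would pass 70% of its speed; a pose out of reach is approached as far as the arm can. A call with a gripper value outside its range is refused whole. OPENING is the finger opening in cm, from 0 to 8.54, set as the call begins (- or left out, the last holds). The fingers move at their own pace and stop on an object; FORCE is the grip in N (left out, the last holds). Time passes only in rows, so rows that repeat a pose let the fingers close. It gives the time, the measured TCP pose, the force and the opening at its end, in the units of the state.
- sensors.get_obs(): the state, without advancing time (a new reading comes with each control period).
- grab_frame(name): name is "side" or "top" or "wrist"; returns the picture (480x640x3 uint8, blue, green, red); there is no depth.
- camera_params(name): a dict with "mtx" (3x3 intrinsics, pixels), "distortion" ([k1, k2, p1, p2, k3] as OpenCV has them; the pictures are not rectified), "view" (4x4, takes a point from world to camera coordinates). Camera axes: x right, y down, z forward; pixel columns grow to the right and rows downward; lengths in m; the calibration is good to about 2 mm. A picture is of the moment at which its call begins: read the wrist's pose just before it. camera_params takes no time and is no camera call; for the wrist camera it gives the pose at the moment of the call.
- job.close_job(): hands the job in, once; it reports no verdict.
The state is a dict: "time": time; "joint_pos": joint angles; "qd": joint speeds; "joint_efforts": joint torques, N m; "tcp_pos": TCP position; "ee_rot": TCP orientation; "wrist_force": force on the tool from outside, world axes, zero at the start; "torque": the same for the moment, N m; "width": finger opening in m.
Only numpy, scipy, OpenCV 4.12 (cv2) and the standard library are available. Lean on these libraries where they do the work, as an engineer would, in place of code of your own. Each camera call takes 0.05 s, during which the arm holds its last target. There are 200 camera calls.

### The job

Clamp the sawn spoon blank down on the carving board with the hold-down: push its steel strap round with a finger until it lies straight across the handle of the blank, then push the cam lever over and fully down so that the rubber foot holds the blank. Do not shift or pick up the blank, and leave the other things on the bench as they are.

Things in the scene. Friction and masses are not known exactly. Their poses are not given: they have to be found in the camera images.
- board: The plywood carving board, 240 x 340 x 18 mm, screwed to the bench. Origin: centre of its underside, on the bench top (z = 0); z up. Its x axis points from its near edge to the far edge, y to the left, along the fence. A wooden fence 20 mm high (above the board) runs along y, its front face at x = -6 mm; a stop of the same height stands at y = +100 to +118 mm. The hold-down stands behind the fence on a block and guide column, its upright stud at x = 75, y = 30 mm.
- blank: The loose spoon blank lying flat in front of the fence, pale wood, 26 mm thick, 220 mm long, 0.17 kg. Origin: on its underside, on the centre line; the round bowl end (64 mm wide) lies towards its -y, the straight handle (36 mm wide) runs from y = -40 to +110 mm. Lying on the board, its top is 44 mm above the bench.
- swing (a joint): Turn of the strap about the upright stud, rad. 0: the strap points along the board's -x (straight across the handle of the blank); growing values: turned aside, the end moving towards the board's +y (at 1.57 it points along +y, beside the fence). Range -0.6 to 1.9, with no stop at 0; it starts between 1.0 and 1.6. Steady friction of 0.12 N m, about 1 N at the strap's end: it stays where it is left. The strap's end is at stud + 115 mm * (-cos, sin) in the board's axes.
- lever (a joint): Turn of the cam lever about its level pin, rad. 0: open, the lever stands up, leaning 0.18 rad back from upright, away from the strap's end; 1.75: fully down against its stop, lying level over the strap and pointing the same way. It starts between 0 and 0.2, stays where it is left (friction 0.15 N m), and takes about 2 N at its end. On the way down it presses strap and foot down by 7 mm; the cam holds by itself when down. It turns with the strap.
- stud (a point): Point on the axis of the upright stud, level with the underside of the raised strap, 70 mm above the bench.
- strap_end (a point): Point on the strap's centre line, at mid-thickness, above the foot and 115 mm from the stud. The strap is a steel bar 30 mm wide (22 mm at the nose, the last 27 mm), 14 mm thick, its underside 70 mm above the bench while the lever is up; the nose ends 17 mm beyond this point, a tail 30 mm behind the stud. A nut and spindle end stand 12 mm above the strap here.
- lever_pin (a point): Centre of the lever's level pin, on the stud axis, 104 mm above the bench; the axis lies across the strap.
- lever_end (a point): Point on the centre line of the lever 105 mm from the pin, near its free end. The lever is a black bar 24 mm wide (along the pin) and 11 mm thick, 109 mm long from the pin; standing, its end is about 207 mm above the bench.
- foot: The sprung rubber foot under the strap's end, a cap 18 mm across. Origin: centre of its underside, 48 mm above the bench while the lever is up (4 mm clear of the blank). With the lever down over the blank it presses on it with about 10 N.
- pencil: Loose flat carpenter's pencil, 14 x 150 x 8 mm, lying on the board in front of the blank; origin: centre of its underside.
- spoon: Loose finished wooden spoon, 210 mm long, lying left of the board; origin: on its underside.
- knife: Loose carving knife with a dark wooden handle, 185 mm long, lying right of the board; origin: on its underside, near the guard.
- mallet: Loose turned mallet standing on its head behind the board to the right, 82 mm across, 195 mm tall; origin: centre of its underside.
- oil_tin: Loose closed tin, 64 mm across, 100 mm tall, left of the board; origin: centre of its underside.
- billet: Loose wooden billet, 190 x 60 x 45 mm, left of the board; origin: centre of its underside.
- cork_block: Loose cork sanding block, 65 x 110 x 40 mm, right of the board; origin: centre of its underside.
There are look-alikes about, which are no part of the job. Leave any pink or purple look-alike of the blank alone.

How it is judged:
By the outcome, as a careful person would: the job done as asked, in the order asked, and still so for the second after the job is handed in, with the robot touching nothing.
It also fails if it takes over 54 s, if anything falls off the work surface, if the arm or the gripper's body presses on something with over 40 N, if the wrist force passes 120 N, or if a joint passes its speed limit or range.

## Working session

There is one attempt and no reset: what is moved stays moved. The work goes in short steps, Python scripts to look and compute and a shell command to move; the robot and the scene stay as the last step left them, time stands still between calls to the robot, and variables do not carry over. Pictures are saved under pics/ and viewed, about 8 in all and at most 12, crops included, and the job is handed in when it is done.

```bash
mkdir -p pics
python3 - <<'E'
from cell import sensors, grab_frame, camera_params
import cv2,numpy as np
for n in ("side","top"):
    cv2.imwrite(f"pics/{n}0.png",grab_frame(n)); p=camera_params(n)
    V=np.array(p["view"]); print(n,np.array(p["mtx"]).round(1).tolist(),p["distortion"],(-V[:3,:3].T@V[:3,3]).round(3),V[:3,:3].round(2).tolist())
print(sensors.get_obs())
E
```

```text
side [[593.7, 0.0, 319.6], [0.0, 593.7, 231.7], [0.0, 0.0, 1.0]] [-0.12748573  0.          0.          0.          0.        ] [ 0.346 -0.883  1.163] [[0.99, -0.14, 0.01], [-0.09, -0.75, -0.65], [0.1, 0.65, -0.76]]
top [[509.6, 0.0, 312.6], [0.0, 509.6, 238.9], [0.0, 0.0, 1.0]] [-0.09130667  0.          0.          0.          0.        ] [0.215 0.01  1.409] [[-0.09, -1.0, 0.0], [-0.97, 0.09, -0.21], [0.21, -0.02, -0.98]]
{'time': 0.1, 'joint_pos': array([ 1.10267959e+00,  2.63480310e-01, -4.88346664e-02,  1.25940315e+00,
       -3.06440838e-06,  1.41550729e+00]), 'qd': array([-1.56459290e-03, -1.02936637e-03,  1.64960289e-03,  5.18422034e-04,
       -1.08845239e-03, -1.77814438e-05]), 'joint_efforts': array([ 2.48148535e-03, -6.38579035e+01,  3.85064578e+01,  9.91538021e-03,
       -1.29390160e-04,  8.01833011e-06]), 'tcp_pos': array([0.16146419, 0.49931234, 0.23088472]), 'ee_rot': array([-1.39890698e-04,  1.55776828e-01,  9.87792168e-01, -4.39161300e-04]), 'wrist_force': array([ 0.7517797 , -0.59367231, -1.12073742]), 'torque': array([ 0.02893732,  0.02731226, -0.00646462]), 'width': 0.08541858429613619}
```

View pics/top0.png

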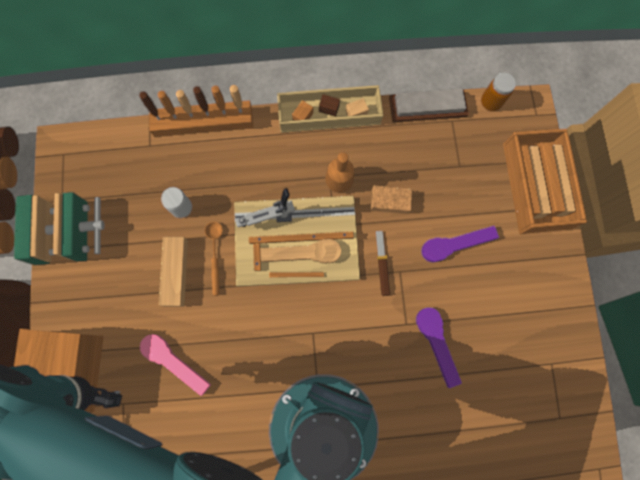

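View pics/side0.png

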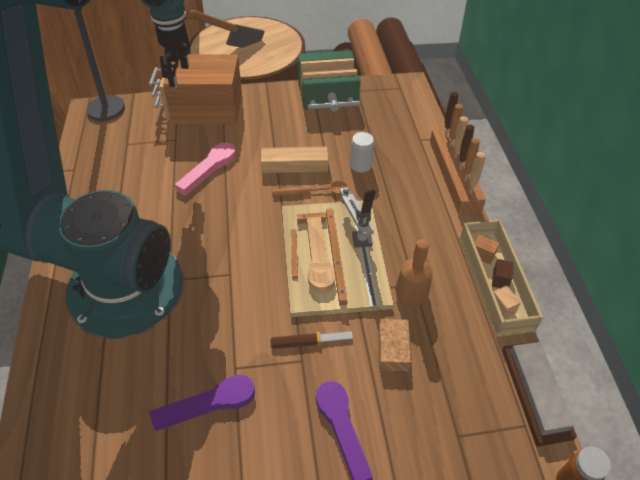

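The top view shows the board at about (235–360, 197–286), with the strap pointing left from the stud near (285,210). The side view shows the same hold-down at about (363,236). I'll zoom in on both.

```bash
cat > h.py <<'E'
import cv2,numpy as np
from cell import camera_params
def ray(n,uv,P=None):
    p=P or camera_params(n); V=np.array(p["view"]); 
    q=cv2.undistortPoints(np.array([[uv]],float),np.array(p["mtx"]),np.array(p["distortion"]))[0,0]
    return -V[:3,:3].T@V[:3,3], V[:3,:3].T@np.array([*q,1])
def plane(n,uv,z,P=None):
    o,d=ray(n,uv,P); return o+d*(z-o[2])/d[2]
def tri(*rs):
    A=0;b=0
    for o,d in rs:
        d=d/np.linalg.norm(d); M=np.eye(3)-np.outer(d,d); A=A+M;b=b+M@o
    x=np.linalg.solve(A,b)
    return x,[round(float(np.linalg.norm(np.cross(x-o,d/np.linalg.norm(d)))),4) for o,d in rs]
def proj(n,X,P=None):
    p=P or camera_params(n); V=np.array(p["view"])
    return cv2.projectPoints(np.array(X,float).reshape(-1,1,3),cv2.Rodrigues(V[:3,:3])[0],V[:3,3],np.array(p["mtx"]),np.array(p["distortion"]))[0][:,0]
E
python3 - <<'E'
import cv2,numpy as np
t=cv2.imread("pics/top0.png")[180:300,225:375]; s=cv2.imread("pics/side0.png")[180:320,270:410]
cv2.imwrite("pics/tc.png",cv2.resize(t,None,fx=5,fy=5,interpolation=cv2.INTER_CUBIC))
cv2.imwrite("pics/sc.png",cv2.resize(s,None,fx=4,fy=4,interpolation=cv2.INTER_CUBIC))
E
```

```text
(no output)
```

View pics/tc.png

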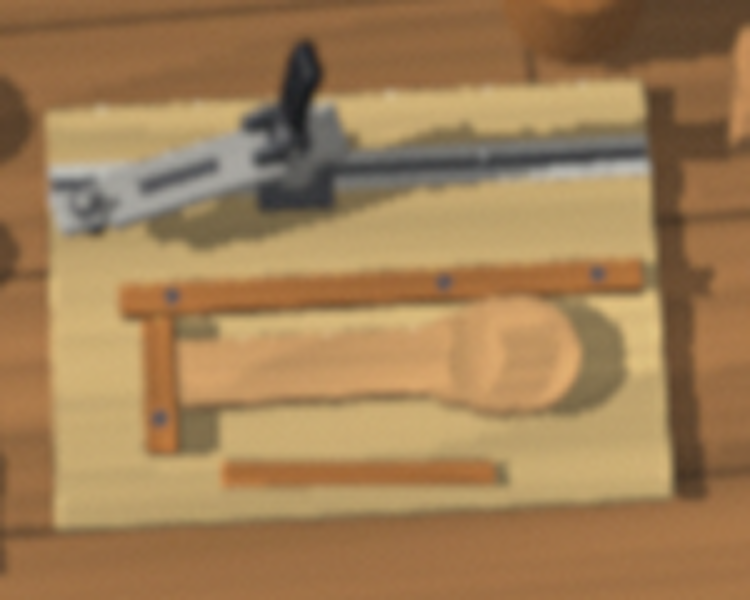

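View pics/sc.png

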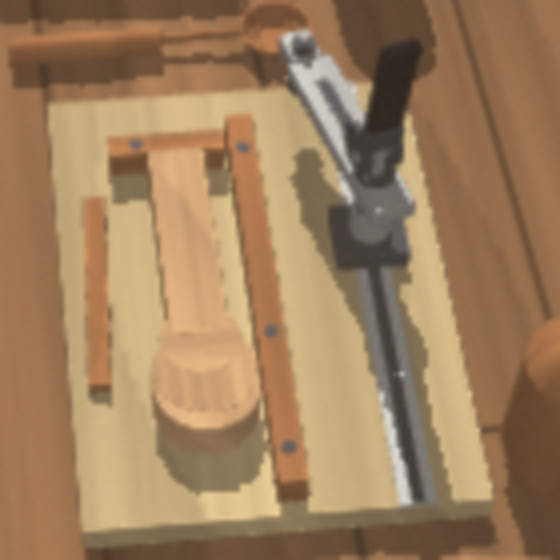

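The top crop shows board corners at (46,112), (642,82), (672,497) and (55,528), the strap nut at (88,200) and the lever tip at (304,48). In the side crop the nut is at (300,42) and the lever tip at (403,47).

Run:
```python
from h import *
T=lambda u,v:(225+(u+.5)/5-.5,180+(v+.5)/5-.5); S=lambda u,v:(270+(u+.5)/4-.5,180+(v+.5)/4-.5)
ct=[(46,112),(642,82),(672,497),(55,528)]; cs=[(428,82),(492,502),(85,530),(48,104)]
C=np.array([plane("top",T(*c),.018) for c in ct]); D=np.array([plane("side",S(*c),.018) for c in cs])
print(C.round(4),D.round(4))
for a,b in zip(ct,cs): print(tri(ray("top",T(*a)),ray("side",S(*b))))
L=np.array([[.12,.17],[.12,-.17],[-.12,-.17],[-.12,.17]])
M=(C+D)[:,:2]/2
for Q in (C[:,:2],D[:,:2],M):
    c=Q.mean(0); q=Q-c; a=np.arctan2((L[:,0]*q[:,1]-L[:,1]*q[:,0]).sum(),(L*q).sum()); print(c.round(4),a)
R=np.array([[np.cos(a),-np.sin(a)],[np.sin(a),np.cos(a)]])
print("stud",c+R@[.075,.03])
for nm,x,y in (("nut",(88,200),(300,42)),("lever",(304,48),(403,47))):
    X,e=tri(ray("top",T(*x)),ray("side",S(*y))); b=R.T@(X[:2]-c); print(nm,X.round(4),e,"board",b.round(4)); d=b-[.075,.03]; print(np.hypot(*d),np.arctan2(d[1],-d[0]))
print("fingers axis yaw",np.degrees(2*np.arctan2(.98779,.15578)))
```

```text
[[ 0.642   0.1937  0.018 ]
 [ 0.6298 -0.1457  0.018 ]
 [ 0.3917 -0.1371  0.018 ]
 [ 0.4044  0.2021  0.018 ]] [[ 0.66    0.1908  0.018 ]
 [ 0.6305 -0.1454  0.018 ]
 [ 0.3949 -0.1342  0.018 ]
 [ 0.4054  0.202   0.018 ]]
(array([0.65330727, 0.19536892, 0.01024221]), [0.0085, 0.0085])
(array([ 0.63005307, -0.14570187,  0.01830671]), [0.0004, 0.0004])
(array([ 0.39303375, -0.13662301,  0.02114982]), [0.0017, 0.0017])
(array([0.40491537, 0.20218133, 0.01773927]), [0.0005, 0.0005])
[0.517  0.0282] -0.03643969271054399
[0.5227 0.0283] -0.054730510882917714
[0.5198 0.0283] -0.04560756834195845
stud [0.59612144 0.05481037]
nut [0.5663 0.1637 0.095 ] [0.0013, 0.0013] board [0.0402 0.1374]
0.11289241860526611 1.2577871964685745
lever [0.6012 0.0396 0.2111] [0.0028, 0.0028] board [0.0808 0.015 ]
0.01607661448205457 -1.9401535541230486
fingers axis yaw 162.07589533417533
```

Working from the top view, the stud is at about (0.593, 0.0555), the board yaw is −0.036 and the swing is about 1.29. Next I move above the back of the strap, fingers shut and the tool turned +32°.

```bash
python3 -m pendant '[[[20,-15,3,0,0,16],[20,-15,3,0,0,16],[45.3,-34.6,3,0,0,32],[45.3,-34.6,3,0,0,32],[45.3,-34.6,3,0,0,32],[45.3,-34.6,3,0,0,32],[45.3,-34.6,3,0,0,32],[45.3,-34.6,3,0,0,32],[45.3,-34.6,3,0,0,32],[45.3,-34.6,3,0,0,32]]]' 0 40
python3 -m pendant '[[[0,0,0,0,0,0],[0,0,0,0,0,0]]]'
```

```text
time: 1.1
tcp_pos: [0.5417, 0.2089, 0.2574]
ee_rot: [-0.0, -0.122, 0.992, 0.0]
wrist_force: [0.8, 2.0, -0.4]
width: -0.0001
time: 1.3
tcp_pos: [0.5408, 0.2098, 0.2568]
ee_rot: [-0.001, -0.122, 0.993, -0.0]
wrist_force: [-0.3, 0.3, 0.5]
width: -0.0001
```

```bash
python3 -m pendant '[[[7.4,-5.6,0,0,0,0],[7.4,-5.6,0,0,0,0],[7.4,-5.6,0,0,0,0],[7.4,-5.6,0,0,0,0],[7.4,-5.6,0,0,0,0]]]'
python3 - <<'E'
from h import *
from cell import grab_frame
P=camera_params("wrist"); im=grab_frame("wrist"); cv2.imwrite("pics/w1.png",im)
import pickle; pickle.dump(P,open("w1.pkl","wb"))
print(proj("wrist",[[.593,.0555,.084],[.5663,.1637,.095],[.615,.154,.066]],P))
E
```

```text
time: 1.8
tcp_pos: [0.6133, 0.1558, 0.2578]
ee_rot: [-0.0, -0.123, 0.992, 0.0]
wrist_force: [0.3, -0.5, 0.2]
width: -0.0
[[197.42378967 156.04796215]
 [337.14108077 157.44218756]
 [309.95890244 207.178196  ]]
```

View pics/w1.png

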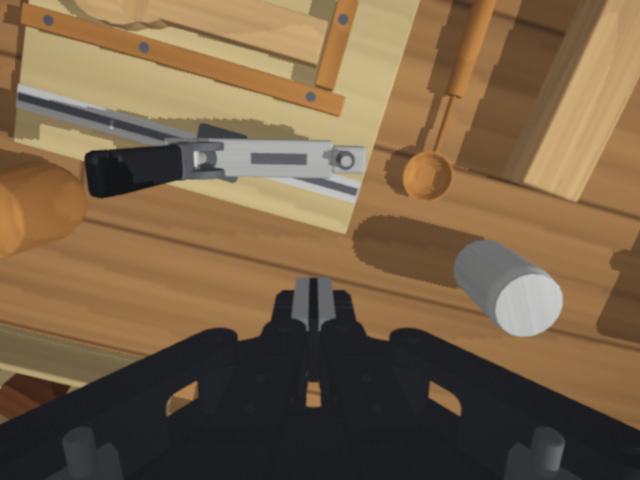

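The wrist view shows the strap with its nut at (346,158), the stud near (205,158), the board's far-left corner at (347,233) and the shut fingers at (313,290). The landing spot (310,207) is clear of the strap's edge (row 180).

```bash
python3 - <<'E'
from h import *
import pickle; P=pickle.load(open("w1.pkl","rb"))
print(tri(ray("wrist",(346,158),P),ray("top",(242.2,219.6)),ray("side",(344.6,190.1))))
print(plane("wrist",(346,158.5),.096,P))
print("corner",plane("wrist",(347,233),.018,P))
print("strap axis pts",plane("wrist",(232,158.5),.084,P),plane("wrist",(320,158.5),.084,P))
E
python3 -m pendant '[[[0.2,-0.2,-5,0,0,0],[0.2,-0.2,-10,0,0,0],[0.2,-0.2,-15,0,0,0],[0.2,-0.2,-19.2,0,0,0],[0.2,-0.2,-19.2,0,0,0],[0.2,-0.2,-19.2,0,0,0]]]'
```

```text
(array([0.56644182, 0.16731571, 0.09171657]), [0.0037, 0.0037, 0.0009])
[0.56534887 0.17046084 0.096     ]
corner [0.64094948 0.19897639 0.018     ]
strap axis pts [0.58820255 0.0829178  0.084     ] [0.57104313 0.15143574 0.084     ]
time: 2.45
tcp_pos: [0.6161, 0.1533, 0.0669]
ee_rot: [0.0, -0.123, 0.992, 0.0]
wrist_force: [-0.1, -0.5, -0.2]
width: -0.0001
```

Run:
```python
import numpy as np
S=np.array([.593,.0575]);c0=np.array([.6161,.1533]);r,s=.09,.026
for th in [1.3255]+list(np.arange(1.25,.05,-.08))+[.1]:
    p=S+r*np.array([-np.cos(th),np.sin(th)])+s*np.array([np.sin(th),np.cos(th)])
    print(round(th,3),((p-c0)*100).round(2),round(np.degrees(1.3255-th),1))
```

```text
1.325 [-1.97 -0.22] 0.0
1.25 [-2.68 -0.22] 4.3
1.17 [-3.43 -0.28] 8.9
1.09 [-4.17 -0.4 ] 13.5
1.01 [-4.89 -0.58] 18.1
0.93 [-5.61 -0.81] 22.7
0.85 [-6.3 -1.1] 27.2
0.77 [-6.96 -1.45] 31.8
0.69 [-7.6  -1.85] 36.4
0.61 [-8.2  -2.29] 41.0
0.53 [-8.76 -2.79] 45.6
0.45 [-9.28 -3.32] 50.2
0.37 [-9.76 -3.9 ] 54.7
0.29 [-10.19  -4.51] 59.3
0.21 [-10.57  -5.16] 63.9
0.13 [-10.9   -5.84] 68.5
0.1 [-11.01  -6.09] 70.2
```

```bash
python3 -m pendant '[[[-1,-0.2,0,0,0,0],[-2,-0.2,0,0,0,0],[-2.7,-0.2,0,0,0,4],[-3.4,-0.3,0,0,0,9],[-4.2,-0.4,0,0,0,13.5],[-4.9,-0.6,0,0,0,18],[-5.6,-0.8,0,0,0,22.5],[-6.3,-1.1,0,0,0,27],[-7,-1.45,0,0,0,32],[-7.6,-1.85,0,0,0,36.4]]]'
python3 -c "
from cell import sensors;print(sensors.get_obs()['joint_pos'].round(2))"
```

```text
time: 3.45
tcp_pos: [0.5402, 0.1343, 0.0672]
ee_rot: [0.001, -0.428, 0.904, -0.0]
wrist_force: [0.2, 1.2, 0.6]
width: 0.0002
[ 0.1   0.41 -0.29  0.87  0.   -0.79]
```

```bash
python3 -m pendant '[[[-0.6,-0.45,0,0,0,4.6],[-1.15,-0.95,0,0,0,9.2],[-1.7,-1.5,0,0,0,13.8],[-2.15,-2.05,0,0,0,18.3],[-2.6,-2.65,0,0,0,23],[-2.95,-3.3,0,0,0,27.5],[-3.15,-3.65,0,0,0,30],[-3.3,-4,0,0,0,32],[-3.3,-4,0,0,0,32]]]'
python3 - <<'E'
from h import *
from cell import grab_frame
import pickle
P=camera_params("wrist"); cv2.imwrite("pics/w2.png",grab_frame("wrist")); cv2.imwrite("pics/t2.png",grab_frame("top"))
pickle.dump(P,open("w2.pkl","wb"))
E
```

```text
time: 4.35
tcp_pos: [0.5072, 0.094, 0.0669]
ee_rot: [0.001, -0.659, 0.752, -0.001]
wrist_force: [0.1, -0.5, -0.2]
width: -0.0001
```

View pics/w2.png

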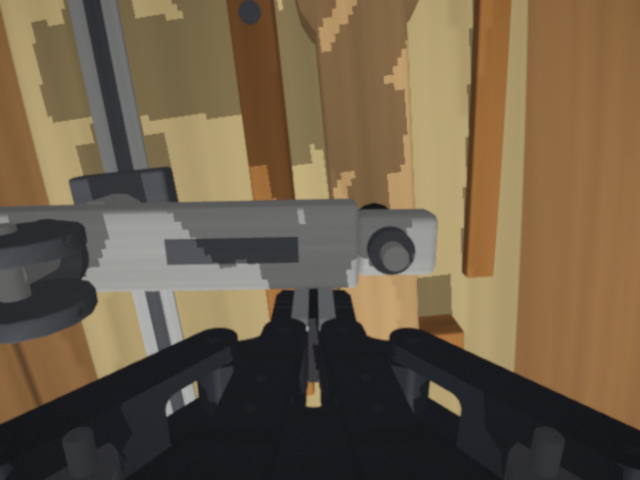

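The strap lies almost across the blank, with its bottom edge at row ~290, its top edge at row ~202 and the nut at (395,257). The fence's right edge runs from (268,20) to (293,195), and the board's near edge from (528,20) to (515,460).

Run:
```python
from h import *
import pickle; P=pickle.load(open("w2.pkl","rb"))
im=cv2.imread("pics/w2.png"); g=cv2.cvtColor(im,cv2.COLOR_BGR2HSV)
def fit(pts,z):
    X=np.array([plane("wrist",p,z,P)[:2] for p in pts]); c=X.mean(0); d=np.linalg.svd(X-c)[2][0]; return c,d,np.degrees(np.arctan2(d[1],d[0]))%180
# strap edges: low saturation rows
sat=g[:,:,1]; 
up=[];lo=[]
for u in range(190,345,6):
    col=np.where((sat[180:320,u]<60))[0]+180
    up.append((u,col.min()));lo.append((u,col.max()))
print(up[::6],lo[::6])
print("up",fit(up,.084),"lo",fit([p for p in lo if p[1]<295],.084))
# slot
print("slot",fit([(166,251.5),(298,249.5)],.084))
# board near edge by hue/value: search right side transition
e=[]
gr=cv2.GaussianBlur(im,(5,5),0).astype(int)
for v in list(range(20,460,20)):
    d=np.abs(np.diff(gr[v,500:545,1])); e.append((500+d.argmax()+.5,v))
print(e[::4]); print("board near",fit(e,.018))
e=[]
for v in range(20,190,10):
    lo_=int(268+(v-20)/175*25); d=np.abs(np.diff(gr[v,lo_-12:lo_+12,1])); e.append((lo_-12+d.argmax()+.5,v))
print(e[::4]);print("fence",fit(e,.038))
print("nut",plane("wrist",(397,257),.096,P))
```

```text
[(190, np.int64(202)), (226, np.int64(202)), (262, np.int64(201)), (298, np.int64(200)), (334, np.int64(199))] [(190, np.int64(290)), (226, np.int64(289)), (262, np.int64(289)), (298, np.int64(319)), (334, np.int64(319))]
up (array([0.51763574, 0.05022703]), array([-0.99389147,  0.11036192]), np.float64(173.6638206674629)) lo (array([0.53523296, 0.07954009]), array([-0.99448176,  0.10490965]), np.float64(173.97803905855312))
slot (array([0.53164412, 0.0656724 ]), array([-0.99349442,  0.11388081]), np.float64(173.46092375635135))
[(np.float64(509.5), 20), (np.float64(505.5), 100), (np.float64(522.5), 180), (np.float64(519.5), 260), (np.float64(515.5), 340), (np.float64(504.5), 420)]
board near (array([0.40217966, 0.09883454]), array([-0.02964545,  0.99956048]), np.float64(91.69880808522163))
[(np.float64(275.5), 20), (np.float64(279.5), 60), (np.float64(284.5), 100), (np.float64(288.5), 140), (np.float64(292.5), 180)]
fence (array([0.50964149, 0.01685008]), array([0.03514477, 0.99938223]), np.float64(87.9859384212125))
nut [0.47824333 0.07097592 0.096     ]
```

Fence yaw is −2.0° and the strap is at 6.3°, so about 4.2° remains.

```bash
cat > ang.py <<'E'
from h import *
from cell import grab_frame
P=camera_params("wrist"); im=grab_frame("wrist"); cv2.imwrite("pics/w3.png",im)
sat=cv2.cvtColor(im,cv2.COLOR_BGR2HSV)[:,:,1]; gr=cv2.GaussianBlur(im,(5,5),0).astype(int)
def fit(pts,z):
    X=np.array([plane("wrist",p,z,P)[:2] for p in pts]); c=X.mean(0); d=np.linalg.svd(X-c)[2][0]; return c.round(4),round(np.degrees(np.arctan2(d[1],d[0]))%180,2)
up=[(u,(np.where(sat[180:320,u]<60)[0]+180).min()) for u in range(190,345,6)]
lo=[(u,(np.where(sat[180:320,u]<60)[0]+180).max()) for u in range(110,268,6)]
print(up[::6],lo[::6],"up",fit(up,.084),"lo",fit([p for p in lo if p[1]<300],.084))
E
python3 -m pendant '[[[-0.1,-0.2,0,0,0,1.5],[-0.2,-0.4,0,0,0,3],[-0.25,-0.55,0,0,0,4],[-0.3,-0.65,0,0,0,4.2],[-0.3,-0.65,0,0,0,4.2]]]'; python3 ang.py
```

```text
time: 4.95
tcp_pos: [0.5044, 0.0876, 0.0657]
ee_rot: [0.0, -0.686, 0.728, -0.0]
wrist_force: [0.2, -0.1, 0.2]
width: 0.0001
[(190, np.int64(203)), (226, np.int64(203)), (262, np.int64(202)), (298, np.int64(201)), (334, np.int64(200))] [(110, np.int64(293)), (146, np.int64(319)), (182, np.int64(292)), (218, np.int64(291)), (254, np.int64(291))] up (array([0.5179, 0.0448]), np.float64(177.8)) lo (array([0.5424, 0.0751]), np.float64(177.96))
```

The strap is now at −2.1°, square to the fence within about 0.1°. I'll back the finger off sideways and go up.

```bash
python3 -m pendant '[[[0,2,0,0,0,0],[0,4,0,0,0,0],[0,4,5,0,0,-8],[0,4,10,0,0,-16],[0,4,15,0,0,-24],[0,4,20,0,0,-32],[0,4,24,0,0,-40],[0,4,24,0,0,-48],[0,4,24,0,0,-56],[0,4,24,0,0,-64]]]'
python3 -m pendant '[[[4,0,0,0,0,-8],[8,0,0,0,0,-16],[12,0,0,0,0,-24],[15.5,-2,0,0,0,-24],[15.5,-6,0,0,0,-24],[15.5,-7,0,0,0,-24],[15.5,-7,0,0,0,-24],[15.5,-7,0,0,0,-24]]]'
python3 - <<'E'
from h import *
from cell import sensors,grab_frame
o=sensors.get_obs(); V=camera_params("wrist")["view"]; V=np.array(V)
print("cam",-V[:3,:3].T@V[:3,3],o["tcp_pos"],o["joint_pos"].round(2),o["ee_rot"].round(3))
w=grab_frame("wrist");t=grab_frame("top");s=grab_frame("side")
cv2.imwrite("pics/w4.png",w)
cv2.imwrite("pics/m4.png",np.hstack([cv2.resize(t[150:300,215:375],(400,375)),cv2.resize(s[150:300,270:430],(400,375))]))
E
```

```text
time: 6.0
tcp_pos: [0.5044, 0.1276, 0.3056]
ee_rot: [0.0, -0.193, 0.981, -0.0]
wrist_force: [0.0, -0.3, 0.8]
width: -0.0002
time: 6.8
tcp_pos: [0.659, 0.0582, 0.3058]
ee_rot: [0.0, 0.012, 1.0, 0.0]
wrist_force: [-0.2, 0.9, 0.4]
width: -0.0001
cam [0.59412829 0.06001051 0.44931995] [0.65899654 0.05819773 0.3058092 ] [-0.04  0.52  0.56  1.61  0.   -0.01] [0.    0.012 1.    0.   ]
```

View pics/w4.png

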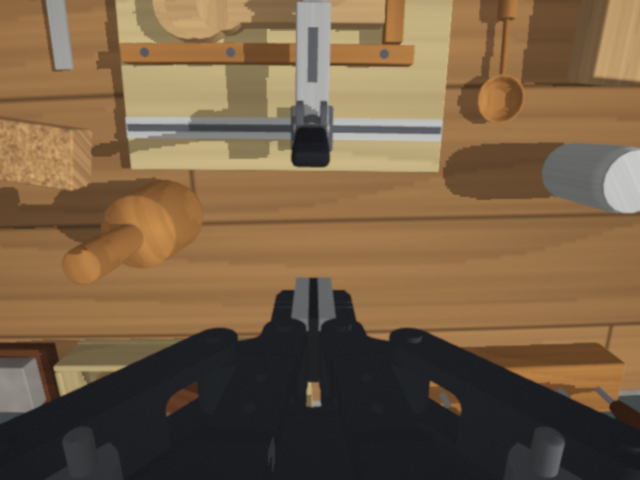

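The lever tip is at (311,150), in line with the shut fingers at (313,290), and nothing is in the way. Now I descend behind it.

```bash
python3 -m pendant '[[[0,0,-4,0,0,0],[0,0,-8,0,0,0],[0,0,-11.9,0,0,0],[0,0,-11.9,0,0,0],[0,0,-11.9,0,0,0]]]'
python3 - <<'E'
import numpy as np
t=np.array([.659,.0582,.187])
for i,f in enumerate(np.radians(np.r_[-5:90:5,88,90])):
    r=.083; E=np.array([.593-r*np.sin(f)+.0055*np.cos(f)+.0112, .0577+.037*r*np.sin(f), .104+r*np.cos(f)+.0055*np.sin(f)])
    print(round(np.degrees(f)),((E-t)*100).round(2))
E
```

```text
time: 7.45
tcp_pos: [0.6593, 0.0582, 0.1878]
ee_rot: [0.0, 0.011, 1.0, 0.0]
wrist_force: [0.2, 0.4, -0.1]
width: -0.0004
-5 [-4.21 -0.08 -0.08]
0 [-4.93 -0.05  0.  ]
5 [-5.66 -0.02  0.02]
10 [-6.38  0.   -0.03]
15 [-7.1   0.03 -0.14]
20 [-7.8   0.06 -0.31]
25 [-8.49  0.08 -0.55]
30 [-9.15  0.1  -0.84]
35 [-9.79  0.13 -1.19]
40 [-10.39   0.15  -1.59]
45 [-10.96   0.17  -2.04]
50 [-11.48   0.19  -2.54]
55 [-11.96   0.2   -3.09]
60 [-12.39   0.22  -3.67]
65 [-12.77   0.23  -4.29]
70 [-13.09   0.24  -4.94]
75 [-13.35   0.25  -5.62]
80 [-13.56   0.25  -6.32]
85 [-13.7    0.26  -7.03]
88 [-13.76   0.26  -7.46]
90 [-13.78   0.26  -7.75]
```

```bash
python3 -m pendant '[[[-2,0,0,0,0,0],[-3.3,0,0,0,0,0],[-4.2,0,0,0,0,0],[-4.9,0,0,0,0,0],[-5.7,0,0,0,0,0],[-6.4,0,0,0,0,0],[-7.1,0,-0.1,0,0,0],[-7.8,0,-0.3,0,0,0],[-8.5,0.1,-0.5,0,0,0],[-9.2,0.1,-0.8,0,0,0]]]'
python3 -m pendant '[[[-0.6,0,-0.4,0,0,0],[-1.2,0,-0.8,0,0,0],[-1.8,0.1,-1.2,0,0,0],[-2.3,0.1,-1.7,0,0,0],[-2.8,0.1,-2.3,0,0,0],[-3.2,0.1,-2.9,0,0,0],[-3.6,0.1,-3.5,0,0,0],[-3.9,0.1,-4.1,0,0,0],[-3.9,0.1,-4.1,0,0,0]]]'
```

```text
time: 8.45
tcp_pos: [0.5668, 0.0586, 0.1783]
ee_rot: [-0.0, 0.012, 1.0, -0.0]
wrist_force: [1.0, 0.4, 1.6]
width: -0.0002
time: 9.35
tcp_pos: [0.5277, 0.0596, 0.1366]
ee_rot: [-0.001, 0.012, 1.0, -0.0]
wrist_force: [1.0, -0.4, 0.4]
width: 0.0001
```

```bash
python3 -m pendant '[[[-0.3,0,-0.7,0,0,0],[-0.5,0,-1.4,0,0,0],[-0.6,0,-2.0,0,0,0],[-0.7,0,-2.4,0,0,0],[-0.7,0,-2.6,0,0,0]]]'
python3 -m pendant '[[[0,0,-0.1,0,0,0],[0,0,-0.2,0,0,0]]]'
python3 -m pendant '[[[0,0,-0.1,0,0,0],[0,0,-0.1,0,0,0]]]'
```

```text
time: 9.85
tcp_pos: [0.5211, 0.0596, 0.111]
ee_rot: [-0.0, 0.012, 1.0, -0.0]
wrist_force: [-1.5, 0.3, 1.7]
width: -0.0
time: 10.05
tcp_pos: [0.5211, 0.0596, 0.1095]
ee_rot: [-0.0, 0.012, 1.0, -0.0]
wrist_force: [-3.6, 0.7, 5.3]
width: 0.0001
time: 10.25
tcp_pos: [0.521, 0.0596, 0.1088]
ee_rot: [-0.0, 0.012, 1.0, -0.0]
wrist_force: [-5.3, 0.2, 8.5]
width: -0.0
```

```bash
python3 -m pendant '[[[0,0,-0.1,0,0,0],[0,0,-0.2,0,0,0],[0,0,-0.2,0,0,0]]]'; python3 -m pendant '[[[0,0,-0.2,0,0,0],[0,0,-0.2,0,0,0]]]'
```

```text
time: 10.55
tcp_pos: [0.521, 0.0596, 0.1074]
ee_rot: [0.0, 0.012, 1.0, -0.0]
wrist_force: [-8.2, -0.4, 18.7]
width: 0.0001
time: 10.75
tcp_pos: [0.5209, 0.0596, 0.1059]
ee_rot: [0.0, 0.012, 1.0, -0.0]
wrist_force: [-13.5, -0.2, 30.1]
width: -0.0003
```

30 N at the tip is far above the 2 N the lever needs, so it is against its stop. I'll back off straight up and check.

```bash
python3 -m pendant '[[[0,0,2,0,0,0],[0,0,6,0,0,0],[0,0,10,0,0,0],[0,0,14,0,0,0],[2,0,16,0,0,0],[6,0,16,0,0,0],[6,0,16,0,0,0],[6,0,16,0,0,0]]]'
python3 - <<'E'
from h import *
from cell import grab_frame
import pickle
pickle.dump(camera_params("wrist"),open("w5.pkl","wb"))
w=grab_frame("wrist");s=grab_frame("side");cv2.imwrite("pics/w5r.png",w);cv2.imwrite("pics/s5r.png",s)
cv2.imwrite("pics/m5.png",np.hstack([cv2.resize(w[0:400,80:560],(432,360)),cv2.resize(s[180:320,270:410],(360,360),interpolation=cv2.INTER_CUBIC)]))
E
```

```text
time: 11.55
tcp_pos: [0.5817, 0.0596, 0.2638]
ee_rot: [-0.001, 0.012, 1.0, -0.0]
wrist_force: [0.1, -0.3, -1.1]
width: -0.0002
```

View pics/m5.png

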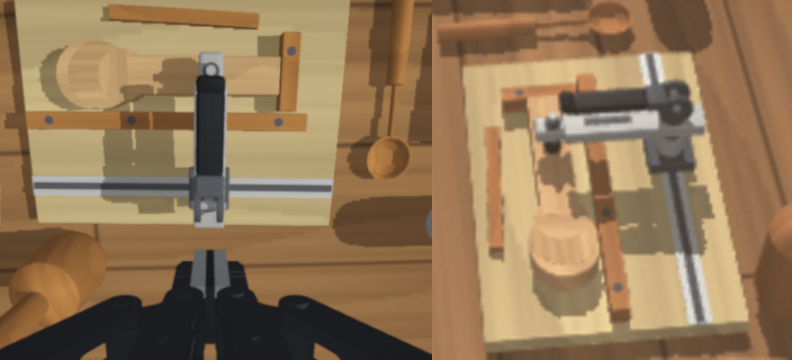

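The lever lies level over the strap, pointing at the nose, with the foot over the handle. The lever end is at panel pixels (211,80) and (565,97). I'll do a numeric check of lever height, strap angle and whether the blank moved.

Run:
```python
from h import *
import pickle;P=pickle.load(open("w5.pkl","rb"))
print("lever end",tri(ray("wrist",(314,86),P),ray("side",(321.7,217.7))))
w=cv2.imread("pics/w5r.png"); 
m=(w.max(2)<45).astype(np.uint8); m[270:]=0
n,l,st,c=cv2.connectedComponentsWithStats(m); i=1+st[1:,4].argmax(); print("lever blob",st[i])
def ang(mid,z):
    X=np.array([plane("wrist",p,z,P)[:2] for p in mid]);d=np.linalg.svd(X-X.mean(0))[2][0];return np.degrees(np.arctan2(d[1],d[0]))%180
rows=range(st[i][1]+10,st[i][1]+90,4)
print("lever dir",ang([(np.where(l[v]==i)[0].mean(),v) for v in rows],.1095))
# fence direction: far edge of fence via gradient
g=cv2.GaussianBlur(w,(5,5),0).astype(int)[:,:,0]
for r0,nm in ((np.arange(115,140),"far"),):
    e=[(u,r0[0]+np.abs(np.diff(g[r0,u])).argmax()+.5) for u in list(range(150,270,6))+list(range(345,400,6))]
    print(e[::5]); 
    v=np.array([q[1] for q in e]); k=np.abs(v-np.median(v))<4; print(nm,ang(np.array(e)[k],.038)) 
# blank moved? compare side pictures, bowl end (unoccluded)
a=cv2.imread("pics/side0.png")[250:300,295:345].astype(np.float32).mean(2);b=cv2.imread("pics/s5r.png")[250:300,295:345].astype(np.float32).mean(2)
print("blank shift px",cv2.phaseCorrelate(a,b,cv2.createHanningWindow((50,50),cv2.CV_32F)))
```

```text
lever end (array([0.48923321, 0.06228835, 0.11220486]), [0.0027, 0.0027])
lever blob [ 299   84   30  110 1301]
lever dir 174.2991055004767
[(150, np.float64(123.5)), (180, np.float64(123.5)), (210, np.float64(115.5)), (240, np.float64(123.5)), (345, np.float64(124.5)), (375, np.float64(124.5))]
far 88.37542340350375
blank shift px ((-0.14361341957864227, -0.09315477544710404), 0.874259746170044)
```

The lever blob was patchy (1301 of 3300 px), so its angle isn't reliable. I'll redo it with a looser mask.

Run:
```python
from h import *
import pickle;P=pickle.load(open("w5.pkl","rb"))
w=cv2.imread("pics/w5r.png"); s=cv2.cvtColor(w,cv2.COLOR_BGR2HSV)[:,:,1]
def seg(v,mask): 
    k=np.where(mask[v,280:350])[0]+280; return (k.min()+k.max())/2,v,k.max()-k.min()+1
dark=w.max(2)<80
L=[seg(v,dark) for v in range(95,185,8)]; print([(a,b,int(c)) for a,b,c in L])
def ang(mid,z):
    X=np.array([plane("wrist",p[:2],z,P)[:2] for p in mid]);d=np.polyfit(X[:,0],X[:,1],1);return np.degrees(np.arctan(d[0])),np.polyval(d,.593),np.polyval(d,.478)
print(ang(L,.1095)); grey=s<60
for v in (62,68,74,80,232,240,246): print(seg(v,grey))
```

```text
[(np.float64(313.5), 95, 32), (np.float64(313.5), 103, 30), (np.float64(313.0), 111, 31), (np.float64(313.0), 119, 31), (np.float64(313.0), 127, 31), (np.float64(313.0), 135, 31), (np.float64(312.5), 143, 30), (np.float64(312.5), 151, 30), (np.float64(312.5), 159, 30), (np.float64(312.5), 167, 30), (np.float64(312.0), 175, 29), (np.float64(312.0), 183, 29)]
(np.float64(-2.3233431156458333), np.float64(0.05841943807058446), np.float64(0.06308524418902765))
(np.float64(314.5), 62, np.int64(28))
(np.float64(314.5), 68, np.int64(28))
(np.float64(314.0), 74, np.int64(27))
(np.float64(314.0), 80, np.int64(27))
(np.float64(312.5), 232, np.int64(38))
(np.float64(312.0), 240, np.int64(33))
(np.float64(311.5), 246, np.int64(34))
```

```bash
python3 -c "
from cell import job,sensors
print(sensors.get_obs()['time'],sensors.get_obs()['wrist_force'].round(1)); print(job.close_job())"
```

```text
11.65 [-0.4  0.3  0. ]
the job is handed in; nothing more can be done
None
```

The blank is clamped: I pushed the strap straight across the handle, then pushed the cam lever over and down to its stop. I handed in at about 11.7 s with the arm clear.

**Last checks:**
- **Strap and lever:** the final direction was −2.3°. Square to the fence is −2.0° by the clearer measurement and −1.6° by the last one, so it is within about 0.3–0.7°. An earlier lever angle (about 4° off) came from a patchy dark mask, so I redid it.
- **Lever down:** pressing met about 30 N at a tip height of 106 mm, far more than the 2 N the lever needs, so I took it as being on the stop. Two-view triangulation put the lever end at 112 mm ± 3 mm, against about 110 mm for a level lever.
- **Blank:** its bowl end moved less than 0.2 px in the side view. In the pictures the other things near the board look unmoved, though I did not measure them.
- **Foot:** I did not measure its pressure on the blank; it is inferred from the lever being down.
- **Disagreement:** the top and wrist views differed by about 5 mm on the board's far-left corner; for the stud I used a value in between.

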